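# Trim the antenna coil of a tag-reader unit

### The arm

A 6-joint arm with a two-finger parallel gripper is mounted at the origin on the work surface. World frame = base frame: x ahead of the robot, y to its left, z up, the work surface at z = 0. Lengths are in m, angles in rad, forces in N, time in s.
With the tool pointing down it reaches from about 0.3 to 0.775 m from the base axis. Payload 14.6 kg.
Tool frame: the origin (TCP) lies at the centre of the arm's flange, where the gripper is bolted on; the fingertips stand 199 mm ahead of it and the grasp point (between the pads) lies ctrl.tcp_to_grasp ahead of it (ctrl.tcp_to_grasp is the distance from the TCP to the grasp point, in m); z points along the fingers, y is the line along which they close (so a half turn about z gives the same grasp; the last joint's range is limited). The gripper opens to 94 mm and grips with 3 to 60 N. Pads are 16 mm wide; open, the fingers measure 119 mm over their backs; the gripper's body (75 mm by 177 mm) begins 78 mm behind the grasp point.
Start: joints at [1.207, 0.3, 1.521, -0, 1.321, -0.067], TCP at [0.161, 0.526, 0.405] pointing down, gripper open.
Joint ranges: [-3.03, 3.03], [-0.79, 2.21], [0.23, 2.52], [-1.04, 4.18], [0, 3.07], [-2.55, 2.55]. Speed limits (rad/s): [2.22, 2.22, 2.57, 3.14, 3.14, 3.14].

### API

Orientations are given as [roll, pitch, yaw] about the fixed x, y, z axes, in that order (R = Rz(yaw) Ry(pitch) Rx(roll)).
In Python, from station import ctrl gives the robot as it stands. The module is installed in compiled form; this text tells all that it offers.
- The arm moves only by the shell command python3 -m jog 'ROWS' [OPENING] [FORCE]. ROWS is JSON, a list of rows, each a list of 6 numbers: the shift along the tool's x, y, z in cm, then the turn, a rotation vector about the tool's x, y, z in rad. In form: [[tx, ty, tz, ax, ay, az], ...]. A call has 1 to 8 rows; each row is the pose to reach, as a shift and turn from the pose commanded when the call began, along the tool's axes at that moment; what a row does not reach only later rows make up. A row lasts 1/10 s, in which the tool goes at most 50 mm and 8.59 degrees, less where a joint would pass 70% of its speed; a pose out of reach is approached as far as the arm can. A call with a gripper value outside its range is refused whole. OPENING is the opening in per cent of the stroke, from 0 (shut) to 100 (fully open), set as the call begins (- or left out, the last holds). The fingers move at their own pace and stop on an object; FORCE is the grip in N (left out, the last holds). Time passes only in rows, so rows that repeat a pose let the fingers close. It gives the time, the measured TCP pose, the force, the opening and the grip force at its end, in the units of the state.
- ctrl.get_obs(): the state, without advancing time (a new reading comes with each control period).
- ctrl.camera(name): name is "scene" or "side" or "wrist"; returns a dict with "img" (400x640x3 uint8, blue, green, red), "intrinsics" (3x3 intrinsics, pixels), "R" (3x3) and "t" (3): a world point X has camera coordinates R X + t. Camera axes: x right, y down, z forward; pixel columns grow to the right and rows downward; lengths in m; the calibration is good to about 2 mm. A picture is of the moment at which its call begins. There is no depth.
- ctrl.hand_in(): hands the job in; it is judged then, once.
The state is a dict: "time_s": time; "qpos": joint angles; "joint_vel": joint speeds; "tau": joint torques, N m; "ee_pos": TCP position; "eef_rot": TCP orientation; "force": force on the tool from outside, world axes, zero at the start; "moment": the same for the moment, N m; "grip_width": finger opening in m; "grip_force": force on a finger pad.
Only numpy, scipy, OpenCV 4.12 (cv2) and the standard library are available. Lean on these libraries where they do the work, as an engineer would, in place of code of your own. Each camera call takes 0.05 s, during which the arm holds its last target. There are 200 camera calls.

### The job

Take the flat-handled plastic tuning tool from the tool stand, seat its blade in the slot of the ceramic slug down inside the white collar of the coil on the open unit, and, keeping the slug lightly pressed in against its spring, turn it until its slot lines up with the two raised ribs on the collar. The slug is brittle: press and twist gently. Then put the tuning tool back in the stand, standing upright and fully home, and leave the other tools and things where they are.

Things in the scene. Friction and masses are not known exactly. Their poses are not given: they have to be found in the camera images.
- tuner_grip (a point): Centre of the handle of the tuning tool: one white plastic piece, about 50 g, standing loose in one hole of the stand, lifted out straight up. z points up along the tool. Handle: a flat slab 28 mm (its x) by 16 mm (its y) by 70 mm high, this point half-way up; the other two tools have round handles. Its underside is 35 mm below this point, the blade's end 91 mm below.
- tuner_tip (a point): Middle of the end of the tuning tool's blade, on the tool's axis, same axes as tuner_grip. Below the handle comes a round shank 13 mm across, 47 mm long, then a flat blade 13 mm wide (along x), 2.4 mm thick (along y), its last 9 mm free of the shank.
- coil_mouth (a point): Centre of the top face of the white collar (48 mm across) on the upright coil of the open unit (grey tray 190 x 140 x 30 mm, green board, fixed; collar top 64 mm above the table). z up. Two black raised ribs, 8 x 3 mm and 3 mm high, lie on the collar 19.5 mm either side of the centre along this point's x axis. In the centre is a round well 28 mm across.
- well (a point): On the well's axis, 15 mm below coil_mouth, same axes. The white slug, 24 mm across, lies centred in the well, its face up to 9 mm above or below this point: find it by feel. Slot through its centre: 4 mm wide, 6 mm deep, ends open, lips chamfered 2 mm. It yields on a spring (5 N/mm, 5 mm travel): keep it pressed in 1 to 2 mm as it comes into line. It cracks if loaded over 18 N, twist included.
- slug (a joint): Turning angle of the slug, rad, positive counter-clockwise from above; 0 when its slot is in line with the ribs; the slot's direction is x of coil_mouth turned by this angle. Starts between 0.6 and 1.25, stops at -0.6 and 1.6, resists with about 0.025 N m, stays where it is left. The blade has about 0.12 rad of play in the slot either way.
- stand: Black tool stand, a fixed block 170 (its x) x 56 (its y) x 65 mm high; origin at the centre of its underside, z up. Three holes 20 mm across, 62 mm deep in its top, at x = -55, 0 and +55 mm, y = 0, one tool in each. The tuning tool is home when the underside of its handle rests on the block's top (tuner_grip 100 mm above the origin).
- driver_mid (a point): Middle of the round handle (28 mm across, 62 mm high) of a screwdriver in the stand; to be left alone.
- nutdriver_mid (a point): Middle of the slim round handle (14 mm across with a 26 mm foot, 56 mm high) of a nut driver in the stand; to be left alone.
Things that resemble listed ones, but are neither listed nor needed, are in the scene too. Leave any blue or red look-alike of the part that bears coil_mouth alone.

How it is judged:
By the outcome, as a careful person would: the job done as asked, in the order asked, and still so for the second after the job is handed in, with the robot touching nothing.
It also fails if it takes over 58 s, if anything falls off the work surface, if the arm or the gripper's body presses on something with over 40 N, if the wrist force passes 120 N, or if a joint passes its speed limit or range.

## Working session

There is one attempt and no reset: what is moved stays moved. The work goes in short steps, Python scripts to look and compute and a shell command to move; the robot and the scene stay as the last step left them, time stands still between calls to the robot, and variables do not carry over. Pictures are saved under pics/ and viewed, at most 10 in all, crops included, and the job is handed in when it is done.

```bash
mkdir -p pics; ls
python3 - <<'E'
from station import ctrl
import cv2,numpy as np
print(ctrl.get_obs(),ctrl.tcp_to_grasp)
for n in("scene","side","wrist"):
    c=ctrl.camera(n);cv2.imwrite(f"pics/{n}0.png",c["img"]);np.savez(f"{n}0.npz",**c)
    print(n,c["intrinsics"].tolist(),np.round(c["R"],3).tolist(),c["t"], (-c["R"].T@c["t"]))
E
```

```text
pics
{'time_s': 0.0, 'qpos': array([ 1.20739463e+00,  3.00475652e-01,  1.52160909e+00,  4.38304727e-05,
        1.32069208e+00, -6.66059997e-02]), 'joint_vel': array([ 7.96795271e-04,  3.84147890e-04, -5.88213078e-04,  5.49604634e-05,
       -5.95258142e-04,  2.08382377e-03]), 'tau': array([-1.68884271e-03, -5.31794322e+01, -3.52726114e+01,  7.07452185e-02,
        2.44784262e-02, -1.33059070e-04]), 'ee_pos': array([0.16084139, 0.52591729, 0.40407184]), 'eef_rot': array([-3.14041393e+00, -1.21174560e-04,  2.84478601e+00]), 'force': array([ 0.09165995,  0.05976542, -0.05952548]), 'moment': array([-0.03995995,  0.02864422,  0.02423293]), 'grip_force': 0.0, 'grip_width': 0.09418382354456765} 0.1804
scene [[376.236073903785, 0.0, 314.8530480911822], [0.0, 376.236073903785, 197.0069004785301], [0.0, 0.0, 1.0]] [[0.763, 0.647, 0.013], [0.455, -0.521, -0.722], [-0.46, 0.557, -0.692]] [-0.3758853  -0.11559284  0.89898622] [ 0.75281108 -0.31781505  0.54322811]
side [[509.36710227974964, 0.0, 317.467091159646], [0.0, 509.36710227974964, 200.8405459060704], [0.0, 0.0, 1.0]] [[-0.998, -0.067, 0.004], [-0.053, 0.759, -0.649], [0.041, -0.647, -0.761]] [0.468861   0.03973434 0.92173229] [0.43249765 0.59791481 0.72556428]
wrist [[331.9809118566942, 0.0, 316.9412396923673], [0.0, 331.9809118566942, 201.5255119422394], [0.0, 0.0, 1.0]] [[0.293, 0.956, -0.001], [0.928, -0.284, 0.242], [0.231, -0.072, -0.97]] [-0.55034325 -0.02470305  0.39105158] [0.09363274 0.54730342 0.38483912]
```

View pics/scene0.png

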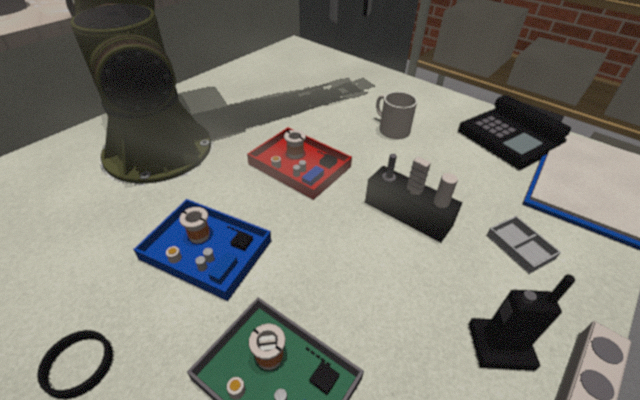

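View pics/side0.png

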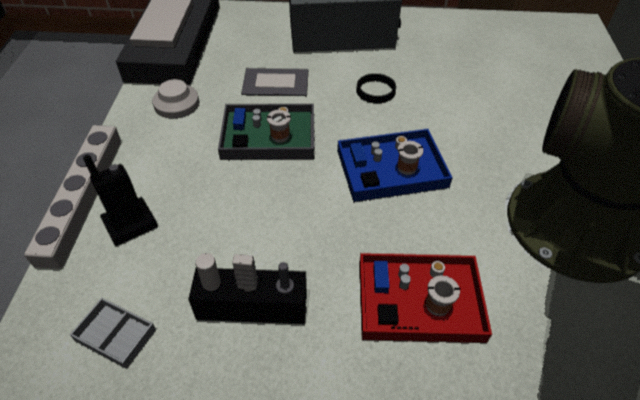

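Scene picture: the stand is at about (413,205), with a slim dark tool at (391,165), a ribbed light tool at (418,177) and a light one at (446,190). The open unit is the grey tray with the green board, collar at (267,340). The blue (195,220) and red (295,140) units are look-alikes. In the side picture the tools are at (207,272), (244,272) and (285,277), and the collar is at (279,120). The two light-coloured tools need a close crop to tell them apart.

Run:
```python
import cv2,numpy as np
s=cv2.imread("pics/scene0.png");d=cv2.imread("pics/side0.png")
def c(i,x,y,w=60,h=45): return cv2.resize(i[y-h//2-5:y-h//2-5+h,x-w//2:x-w//2+w],(400,300),interpolation=cv2.INTER_CUBIC)
a=np.vstack([np.hstack([c(s,418,185,80,60),c(d,247,275,100,75)]),np.hstack([c(s,267,347),c(d,279,127)])])
cv2.imwrite("pics/crop1.png",cv2.convertScaleAbs(a,alpha=1.2))
```

```text
(no output)
```

View pics/crop1.png

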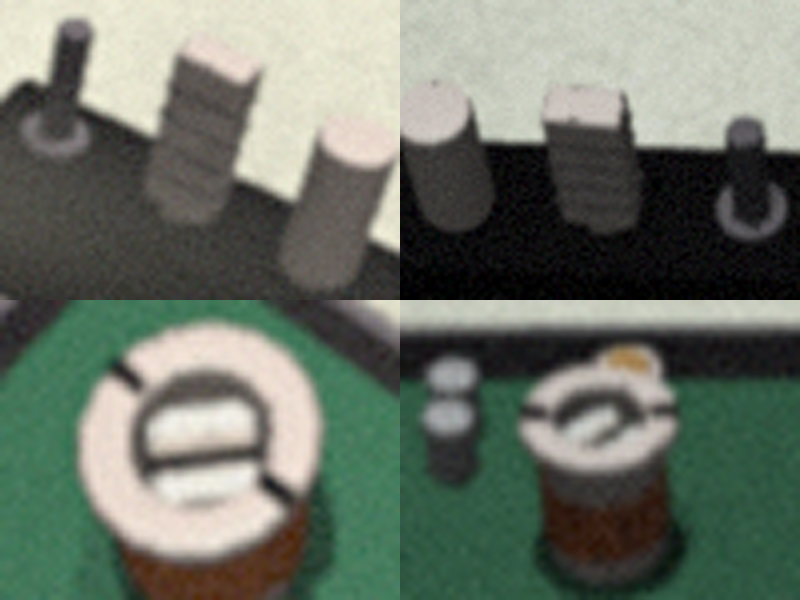

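The crop shows that the middle tool has a rectangular top face, so it is the flat-handled tuner: scene about (418,158), side about (244,257). The neighbours are round: the screwdriver at scene (446,178) and the slim nut driver at (391,155). The collar has two black ribs (upper-left and lower-right in the scene view), and the slug's slot is visible turned from them.

```bash
cat > h.py <<'E'
import numpy as np,cv2
def cast(c,uv,z):
    uv=np.atleast_2d(uv).astype(float);K,R,t=c["intrinsics"],c["R"],c["t"]
    d=np.c_[uv,np.ones(len(uv))]@np.linalg.inv(K).T@R; o=-R.T@t
    return o+d*((z-o[2])/d[:,2])[:,None]
def proj(c,X):
    p=c["intrinsics"]@(c["R"]@np.asarray(X)+c["t"]); return p[:2]/p[2]
def plane(c,z,cx,cy,half=.05,ppm=5000):
    "image resampled on plane z: col=x, row=-y"
    n=int(2*half*ppm); g=np.array([[0,0],[n,0],[n,n],[0,n]],np.float32)
    w=[[cx-half,cy+half],[cx+half,cy+half],[cx+half,cy-half],[cx-half,cy-half]]
    s=np.array([proj(c,[*p,z]) for p in w],np.float32)
    return cv2.warpPerspective(c["img"],cv2.getPerspectiveTransform(s,g),(n,n),flags=cv2.INTER_LINEAR)
E
python3 - <<'E'
from h import *
for n,a,b in(("scene",(418,158),(267,335)),("side",(244,257),(279,120))):
    c=dict(np.load(n+"0.npz"));im=cv2.resize(c["img"],None,fx=4,fy=4,interpolation=cv2.INTER_CUBIC)
    cc=dict(c);up=lambda p:(np.asarray(p)+.5)/4-.5
    lum=cv2.GaussianBlur(im,(0,0),2).astype(int)
    hsv=cv2.cvtColor(lum.astype(np.uint8),cv2.COLOR_BGR2HSV)
    pk=lum[...,2]-lum[...,1]   # pinkish white
    print(n,"pix",c["img"][a[1]-3:a[1]+4,a[0]].tolist())
    for nm,p,z,th in(("tool",a,.135,0),("collar",b,.064,0)):
        m=((lum[...,2]>150)&(pk>5)).astype(np.uint8)
        x,y=p[0]*4,p[1]*4;r=100 if nm=="tool" else 130
        q=np.zeros_like(m);q[y-r:y+r,x-r:x+r]=m[y-r:y+r,x-r:x+r]
        cs,_=cv2.findContours(q,cv2.RETR_EXTERNAL,cv2.CHAIN_APPROX_NONE)
        for k in sorted(cs,key=cv2.contourArea)[::-1][:3]:
            if cv2.contourArea(k)<300: continue
            P=cast(c,up(k[:,0]),z)[:,:2]
            rc=cv2.minAreaRect((P*1000).astype(np.float32));(ex)=cv2.minEnclosingCircle((P*1000).astype(np.float32))
            print(n,nm,cv2.contourArea(k),np.round(up(k[:,0]).mean(0),1),"rect",np.round(rc[0],1),np.round(rc[1],1),round(rc[2],1),"circ",np.round(ex[0],1),round(ex[1],1))
    cv2.imwrite(f"pics/pl_{n}.png",plane(c,.135,*cast(c,a,.135)[0][:2],half=.04))
    cv2.imwrite(f"pics/plc_{n}.png",plane(c,.064,*cast(c,b,.064)[0][:2],half=.04))
E
```

```text
scene pix [[174, 191, 195], [168, 182, 189], [172, 180, 189], [171, 180, 192], [168, 178, 190], [177, 185, 199], [167, 177, 188]]
scene tool 1276.5 [421.6 160.8] rect [563.4 204.8] [17.7 27.5] 89.8 circ [563. 204.] 14.6
scene collar 4485.0 [261.  347.3] rect [ 563.4 -193. ] [44.8 22.6] 7.3 circ [ 562.4 -185.1] 22.4
scene collar 3566.5 [272.8 332.9] rect [ 561.  -168.6] [44.4 19.9] 5.7 circ [ 561.7 -175.9] 22.2
scene collar 419.5 [267.  340.3] rect [ 562.7 -181. ] [19.4  3.6] 47.7 circ [ 562.4 -180.7] 9.7
side pix [[150, 162, 160], [152, 156, 161], [159, 160, 168], [157, 164, 169], [159, 165, 171], [153, 158, 167], [163, 168, 173]]
side tool 1469.5 [241.7 259.2] rect [561.1 208.2] [12.2 24.9] 87.4 circ [561.2 209.8] 12.8
side collar 414.5 [278.2 111.9] rect [ 560.7 -193. ] [35.4 15.8] 5.6 circ [ 560.1 -187. ] 17.7
```

```bash
python3 -m jog '[[-35,-14,0,0,0,-0.297],[-35,-14,0,0,0,-0.297],[-35,-14,0,0,0,-0.297],[-35,-14,0,0,0,-0.297],[-35,-14,0,0,0,-0.297],[-35,-14,0,0,0,-0.297],[-35,-14,0,0,0,-0.297],[-35,-14,0,0,0,-0.297]]' 60; python3 -c "
from station import ctrl
import numpy as np
from scipy.spatial.transform import Rotation as R
o=ctrl.get_obs();r=R.from_euler('xyz',o['eef_rot'])
print(o['time_s'],o['ee_pos'],o['eef_rot'],o['grip_width'],r.inv().apply(np.array([.563,.205,.404])-o['ee_pos'])*100)"
```

```text
time_s: 0.95
ee_pos: [0.4564, 0.2875, 0.4045]
eef_rot: [-3.141, -0.0, 3.14]
force: [-0.6, -0.1, -0.5]
grip_width: 0.0564
grip_force: 0.0
0.95 [0.45644829 0.28753973 0.40448042] [-3.14132425e+00 -9.98810788e-05  3.14038215e+00] 0.05639409826203835 [-10.6651592   -8.24105593   0.04918907]
```

```bash
python3 -m jog '[[-5,-4,0,0,0,0],[-10.7,-8.2,0,0,0,0],[-10.7,-8.2,0,0,0,0],[-10.7,-8.2,0,0,0,0],[-10.7,-8.2,0,0,0,0],[-10.7,-8.2,0,0,0,0]]'
python3 - <<'E'
from station import ctrl
from h import *
o=ctrl.get_obs();print(o['ee_pos'],o['eef_rot'],o['joint_vel'].round(3))
c=ctrl.camera("wrist");np.savez("wrist1.npz",**c);im=c["img"]
u=proj(c,[.563,.205,.135]).astype(int);print("proj",u)
lum=cv2.GaussianBlur(im,(0,0),1).astype(int)
m=((lum[...,2]>150)&(lum[...,2]-lum[...,1]>5)).astype(np.uint8)
cs,_=cv2.findContours(m,cv2.RETR_EXTERNAL,cv2.CHAIN_APPROX_NONE)
for k in cs:
    if cv2.contourArea(k)<200: continue
    P=(cast(c,k[:,0],.135)[:,:2]*1000).astype(np.float32);rc=cv2.minAreaRect(P)
    print(k[:,0].mean(0),np.round(rc[0],1),np.round(rc[1],1),round(rc[2],2))
cv2.imwrite("pics/wrist1.png",im)
E
```

```text
time_s: 1.55
ee_pos: [0.561, 0.2084, 0.4046]
eef_rot: [3.142, -0.0, -3.141]
force: [0.5, -0.2, -1.0]
grip_width: 0.0561
grip_force: 0.0
[0.56101885 0.20838964 0.40457674] [ 3.14158354e+00 -3.95962811e-04 -3.14056229e+00] [ 0.01  -0.008  0.    -0.001  0.001 -0.002]
proj [311 213]
```

View pics/wrist1.png

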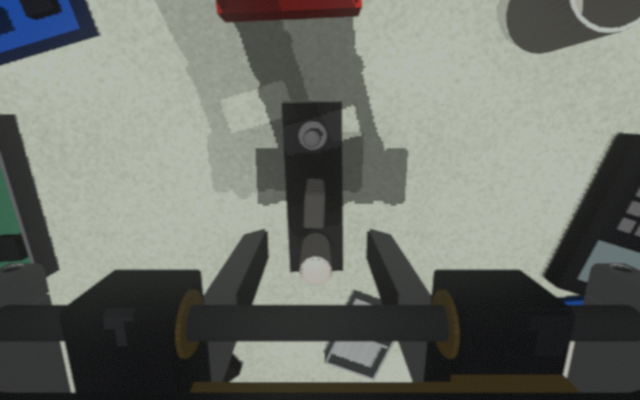

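The wrist view is shadowed by the arm. The stand runs vertically at columns 283–342, with the nut driver at (313,133), the tuner at (314,203) and the screwdriver at (316,268). I'll crop it with the contrast stretched.

Run:
```python
from h import *
c=dict(np.load("wrist1.npz"));im=c["img"][90:290,270:355]
im=cv2.convertScaleAbs(im,alpha=2.2)
a=cv2.resize(im,None,fx=3,fy=3,interpolation=cv2.INTER_CUBIC)
s=cv2.imread("pics/scene0.png")[140:250,355:475];a2=cv2.resize(cv2.convertScaleAbs(s,alpha=1.8),None,fx=4.4,fy=4.4,interpolation=cv2.INTER_CUBIC)
h=600;b=np.zeros((600,255+a2.shape[1],3),np.uint8);b[:,:255]=a;b[:a2.shape[0],255:]=a2
cv2.imwrite("pics/crop2.png",b);print(b.shape)
```

```text
(600, 783, 3)
```

View pics/crop2.png

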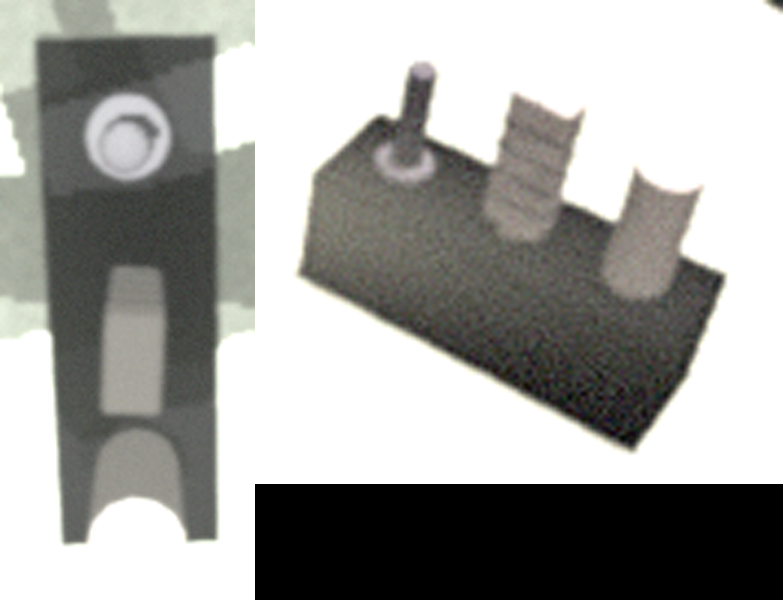

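The crop shows the tuner's top face at about (103,312), (166,316), (162,415), (101,413) in crop pixels. Dividing by 3 and adding (270,90) gives image pixels. The stand's top corners are near (37,38), (215,37), (217,540) and (64,543).

Run:
```python
from h import *
c=dict(np.load("wrist1.npz"))
f=lambda L:np.array(L)/3+[270-.33,90-.33]
T=cast(c,f([[103,312],[166,316],[162,415],[101,413]]),.135)[:,:2]*1000
print(T.round(1),T.mean(0)); print(cv2.minAreaRect(T.astype(np.float32)))
S=cast(c,f([[37,38],[215,37],[217,540],[64,543]]),.065)[:,:2]*1000
print("stand",S.round(1),S.mean(0))
print("nut foot",cast(c,f([[128,137]]),.068)*1000,"driver",cast(c,f([[138,548]]),.127)*1000)
# two-view triangulation of top centre
def tri(obs):
    A=[];b=[]
    for c,uv in obs:
        P=c["intrinsics"]@np.c_[c["R"],c["t"]]
        for i in(0,1): r=uv[i]*P[2]-P[i];A.append(r[:3]);b.append(-r[3])
    return np.linalg.lstsq(np.array(A),np.array(b),rcond=None)[0]*1000
sc=dict(np.load("scene0.npz"));si=dict(np.load("side0.npz"));w=f([[133,364]])[0]
sc_uv=np.array([418-40+220*80/400,185-35+60*60/300]);si_uv=np.array([247-50+185*100/400,275-42+105*75/300])
print(sc_uv,si_uv,tri([(c,w),(sc,sc_uv)]),tri([(c,w),(si,si_uv)]),tri([(c,w),(sc,sc_uv),(si,si_uv)]))
```

```text
[[546.9 199.3]
 [548.  215.5]
 [574.8 214.6]
 [574.3 198.5]] [561.00030788 206.95698259]
((560.8751831054688, 206.9286346435547), (16.253992080688477, 27.360488891601562), 88.1075668334961)
stand [[476.1 176.9]
 [475.7 231.8]
 [644.2 235.6]
 [645.4 182.1]] [560.36442037 206.59504563]
nut foot [[505.89062744 204.92272671  68.        ]] driver [[616.99015529 208.2095881  127.        ]]
[422. 162.] [243.25 259.25] [562.71817095 207.22303212 130.29841526] [560.58157703 207.03157142 132.22350301] [561.55520969 206.64205524 130.84645547]
```

The tuner measures 27.4 × 16.3 mm at (561,207), height consistent, 0.6 mm from the stand centre, neighbours at ±55 mm. All of that matches the description, so I'll descend and grip.

```bash
python3 -m jog '[[0,-0.14,4,0,0,0.03],[0,-0.14,8,0,0,0.03],[0,-0.14,10.5,0,0,0.03],[0,-0.14,12,0,0,0.03],[0,-0.14,12.4,0,0,0.03],[0,-0.14,12.4,0,0,0.03],[0,-0.14,12.4,0,0,0.03]]' 60 && python3 -m jog '[[0,0,0,0,0,0],[0,0,0,0,0,0],[0,0,0,0,0,0],[0,0,0,0,0,0],[0,0,0,0,0,0],[0,0,0,0,0,0]]' 10 30
```

```text
time_s: 2.3
ee_pos: [0.5618, 0.2066, 0.2822]
eef_rot: [3.141, 0.002, 3.112]
force: [-1.1, 0.1, 0.6]
grip_width: 0.0562
grip_force: 0.0
time_s: 2.9
ee_pos: [0.5616, 0.2063, 0.2807]
eef_rot: [-3.142, 0.0, 3.112]
force: [1.1, -0.9, -0.4]
grip_width: 0.0155
grip_force: 30.0
```

```bash
python3 -m jog '[[0,0,-2,0,0,0],[0,0,-5,0,0,0],[0,0,-8,0,0,0],[0,0,-10.5,0,0,0],[0,0,-12.5,0,0,0],[0,0,-12.5,0,0,0],[0,0,-12.5,0,0,0]]' && python3 -m jog '[[-1,-4,0,0,0,0],[-2,-9,0,0,0,0],[-3,-14,0,0,0,0],[-4,-19,0,0,0,0],[-5,-24,0,0,0,0],[-5,-29,0,0,0,0],[-5,-34,0,0,0,0],[-5,-38,0,0,0,0]]' && python3 -m jog '[[0,0,0,0,0,0],[0,0,0,0,0,0],[0,0,0,0,0,0]]'
python3 - <<'E'
from station import ctrl
from h import *
o=ctrl.get_obs();print(o)
w=ctrl.camera("wrist");np.savez("wrist2.npz",**w);sc=ctrl.camera("scene");np.savez("scene2.npz",**sc);si=ctrl.camera("side");np.savez("side2.npz",**si)
u=proj(w,[.562,-.181,.064]).astype(int);print(u)
b=np.zeros((500,800,3),np.uint8);b[:400,:]=0
b=np.vstack([np.hstack([cv2.resize(w["img"],(480,300)),cv2.resize(w["img"][u[1]-38:u[1]+37,u[0]-40:u[0]+40],(320,300),interpolation=cv2.INTER_CUBIC)]),
 np.hstack([cv2.resize(w["img"][120:320,210:430],(320,290)),cv2.resize(sc["img"][250:400,140:390],(480,290),interpolation=cv2.INTER_CUBIC)])])
cv2.imwrite("pics/look2.png",b)
E
```

```text
time_s: 3.6
ee_pos: [0.5615, 0.2063, 0.4048]
eef_rot: [-3.141, -0.001, 3.112]
force: [-0.8, 0.8, -0.8]
grip_width: 0.0158
grip_force: 30.0
time_s: 4.4
ee_pos: [0.5999, -0.1774, 0.4036]
eef_rot: [3.141, -0.003, 3.111]
force: [0.8, -0.0, 0.0]
grip_width: 0.0161
grip_force: 30.0
time_s: 4.7
ee_pos: [0.6004, -0.1741, 0.4046]
eef_rot: [3.141, -0.001, 3.113]
force: [0.3, 0.6, -0.7]
grip_width: 0.0157
grip_force: 30.0
{'time_s': 4.7, 'qpos': array([-3.40747392e-01,  4.69929524e-01,  1.28778483e+00,  1.47984649e-04,
        1.38540140e+00, -1.88265187e+00]), 'joint_vel': array([ 0.01407084, -0.00849121, -0.00492072, -0.00105506,  0.00095447,
        0.00015441]), 'tau': array([-1.51494183e+00, -6.31879950e+01, -3.61709869e+01, -7.66344834e-02,
        5.05950954e-02, -1.02587885e-02]), 'ee_pos': array([ 0.60043697, -0.17405804,  0.40463471]), 'eef_rot': array([ 3.14098693e+00, -1.40502122e-03,  3.11267384e+00]), 'force': array([ 0.26272557,  0.6345939 , -0.66123645]), 'moment': array([ 0.06810279,  0.00784567, -0.02433108]), 'grip_force': 29.999864101409912, 'grip_width': 0.015676054524531507}
[307 153]
```

View pics/look2.png

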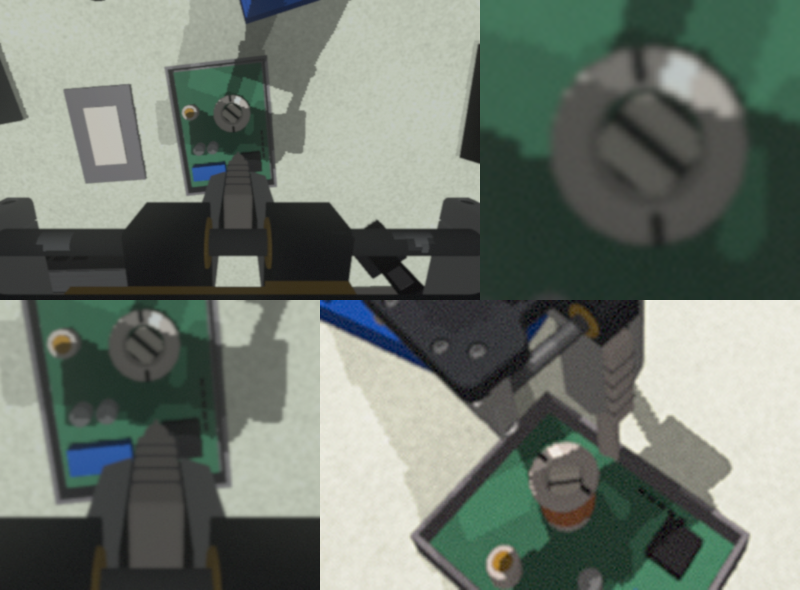

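The wrist picture shows the tool held straight. The collar is at about (309,152) with ribs above and below it, and the slot runs from upper-left to lower-right. The blade tip is at about (317,205).

Run:
```python
from h import *
def collar(c,name,guess):
    im=cv2.resize(c["img"],None,fx=4,fy=4,interpolation=cv2.INTER_CUBIC);u=proj(c,guess)
    b=cv2.GaussianBlur(im,(0,0),3).astype(int)
    y,x=[int(v*4) for v in u[::-1]];r=150
    sub=b[y-r:y+r,x-r:x+r]
    m=((sub[...,2]-sub[...,1]>2)&(sub[...,2]>40)).astype(np.uint8)
    m=cv2.morphologyEx(m,cv2.MORPH_CLOSE,np.ones((21,21)))
    cs,_=cv2.findContours(m,cv2.RETR_EXTERNAL,cv2.CHAIN_APPROX_NONE)
    k=max(cs,key=cv2.contourArea)
    P=(k[:,0]+[x-r,y-r]+.5)/4-.5
    W=cast(c,P,.064)[:,:2]*1000
    h=cv2.convexHull(W.astype(np.float32));e=cv2.minEnclosingCircle(h);f=cv2.fitEllipse(h)
    print(name,u.round(1),cv2.contourArea(k),"circ",np.round(e[0],1),round(e[1],1),"ell",np.round(f[0],1),np.round(f[1],1))
w=dict(np.load("wrist2.npz"))
for n in("wrist2","scene0","side0"): collar(dict(np.load(n+".npz")),n,[.562,-.181,.064])
f=lambda p:np.array([p])/4-.375+[267,115]
print("wrist centre",cast(w,f((169,146)),.064)[0]*1000)
r1,r2=[cast(w,f(p),.067)[0]*1000 for p in((158,65),(177,230))]
print("ribs",r1,r2,"mid",(r1+r2)/2,"len",np.linalg.norm(r1-r2),"yaw",np.arctan2(*(r2-r1)[1::-1]))
s1,s2=[cast(w,f(p),.049)[0]*1000 for p in((135,122),(205,172))]
print("slot",s1,s2,(s1+s2)/2,np.linalg.norm(s1-s2),np.arctan2(*(s2-s1)[1::-1]))
# scene0 from crop1 (60x45 -> 400x300)
sc=dict(np.load("scene0.npz"));g=lambda p:np.array([p])*.15-.42+[237,320]
r1,r2=[cast(sc,g(p),.067)[0]*1000 for p in((126,75),(279,189))]
print("scene ribs",r1,r2,(r1+r2)/2,np.linalg.norm(r1-r2),np.arctan2(*(r2-r1)[1::-1]))
s1,s2=[cast(sc,g(p),.049)[0]*1000 for p in((145,164),(265,150))]
print("slot",(s1+s2)/2,np.linalg.norm(s1-s2),np.arctan2(*(s2-s1)[1::-1]))
print("tip expected px",proj(w,[.600,-.174,.4046-.2717]))
cv2.imwrite("pics/tip.png",cv2.resize(cv2.convertScaleAbs(w["img"][180:260,270:360],alpha=2),None,fx=6,fy=6,interpolation=cv2.INTER_CUBIC))
```

```text
wrist2 [307.4 153.4] 949.5 circ [ 548.5 -163.1] 5.9 ell [ 549.  -164.2] [ 7.8 12.1]
scene0 [266.7 339.8] 19229.5 circ [ 567.5 -186.4] 30.2 ell [ 567.1 -185.1] [46.6 60.4]
side0 [277.5 115.8] 13534.5 circ [ 580.5 -279.2] 68.8 ell [ 580.7 -278. ] [ 68.1 153.3]
wrist centre [ 559.85820784 -179.52944892   64.        ]
ribs [ 540.64270179 -181.36488225   67.        ] [ 579.78995794 -178.23004339   67.        ] mid [ 560.21632986 -179.79746282   67.        ] len 39.272571583373825 yaw 0.07990761310646326
slot [ 555.02744764 -188.22176894   49.        ] [ 568.03350849 -171.05660984   49.        ] [ 561.53047807 -179.63918939   49.        ] 21.536023444015918 0.9223846715166912
scene ribs [ 543.03498278 -182.83539702   67.        ] [ 582.43289791 -179.59787158   67.        ] [ 562.73394034 -181.2166343    67.        ] 39.530713220667344 0.08199082185637278
slot [ 560.0464955  -179.36067559   49.        ] 24.172761591629442 0.830338014308493
tip expected px [315.68430509 210.32458763]
```

View pics/tip.png

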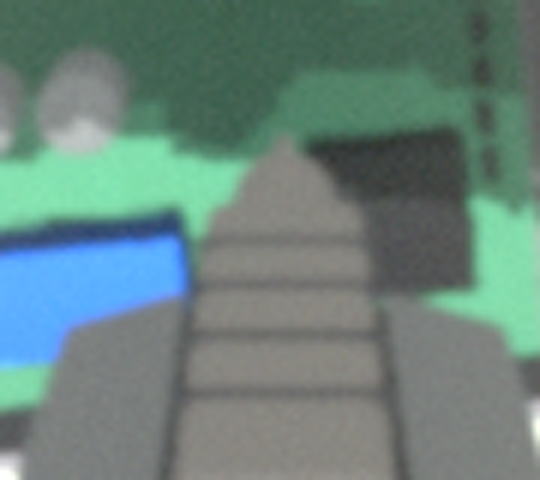

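```bash
python3 -m jog '[[0.5,-0.1,0,0,0,0.14],[1,-0.2,0,0,0,0.28],[1.5,-0.3,0,0,0,0.42],[2,-0.4,0,0,0,0.56],[2.5,-0.5,0,0,0,0.7],[3,-0.6,0,0,0,0.84],[3.5,-0.7,0,0,0,0.98],[3.94,-0.8,0,0,0,1.12]]' && python3 -m jog '[[0,0,0,0,0,0.14],[0,0,0,0,0,0.28],[0,0,0,0,0,0.42],[0,0,0,0,0,0.56],[0,0,0,0,0,0.7],[0,0,0,0,0,0.84],[0,0,0,0,0,0.98],[0,0,0,0,0,1.1]]' && python3 -m jog '[[0,0,2,0,0,0],[0,0,4,0,0,0],[0,0,5,0,0,0],[0,0,5.6,0,0,0],[0,0,5.6,0,0,0],[0,0,5.6,0,0,0],[0,0,5.6,0,0,0]]'
python3 - <<'E'
from station import ctrl
from h import *
o=ctrl.get_obs();print(o)
sc=ctrl.camera("scene");np.savez("scene3.npz",**sc);si=ctrl.camera("side");np.savez("side3.npz",**si)
b=[]
for c in(sc,si):
    u=proj(c,[.561,-.181,.075]).astype(int);print(u)
    b.append(cv2.resize(cv2.convertScaleAbs(c["img"][u[1]-30:u[1]+30,u[0]-20:u[0]+20],alpha=1.6),(400,600),interpolation=cv2.INTER_CUBIC))
cv2.imwrite("pics/hov.png",np.hstack(b))
E
```

```text
time_s: 5.65
ee_pos: [0.5606, -0.181, 0.4057]
eef_rot: [3.141, 0.0, 1.987]
force: [0.1, -0.5, -0.7]
grip_width: 0.0159
grip_force: 30.0
time_s: 6.45
ee_pos: [0.5608, -0.1809, 0.4057]
eef_rot: [3.142, -0.0, 0.887]
force: [-0.5, 0.4, 0.1]
grip_width: 0.0156
grip_force: 30.0
time_s: 7.15
ee_pos: [0.5608, -0.1818, 0.3505]
eef_rot: [3.14, -0.0, 0.892]
force: [0.0, -0.3, -0.3]
grip_width: 0.0158
grip_force: 30.0
{'time_s': 7.15, 'qpos': array([-3.75660439e-01,  4.33945720e-01,  1.46790498e+00, -7.58335636e-06,
        1.23842070e+00,  3.03224652e-01]), 'joint_vel': array([ 0.00038709,  0.00298651,  0.00516944, -0.00219871, -0.00256302,
        0.00016631]), 'tau': array([ 5.65394608e-02, -5.96849155e+01, -3.43000710e+01,  7.29736104e-02,
       -3.50933457e-03,  4.69508595e-04]), 'ee_pos': array([ 0.56075673, -0.18181354,  0.3505129 ]), 'eef_rot': array([ 3.14032953e+00, -3.87681801e-04,  8.91913950e-01]), 'force': array([ 0.01679239, -0.30434769, -0.33547096]), 'moment': array([-0.06062511,  0.12611096, -0.00013705]), 'grip_force': 29.999812245368958, 'grip_width': 0.015774678204662718}
[265 335]
[277 111]
```

View pics/hov.png

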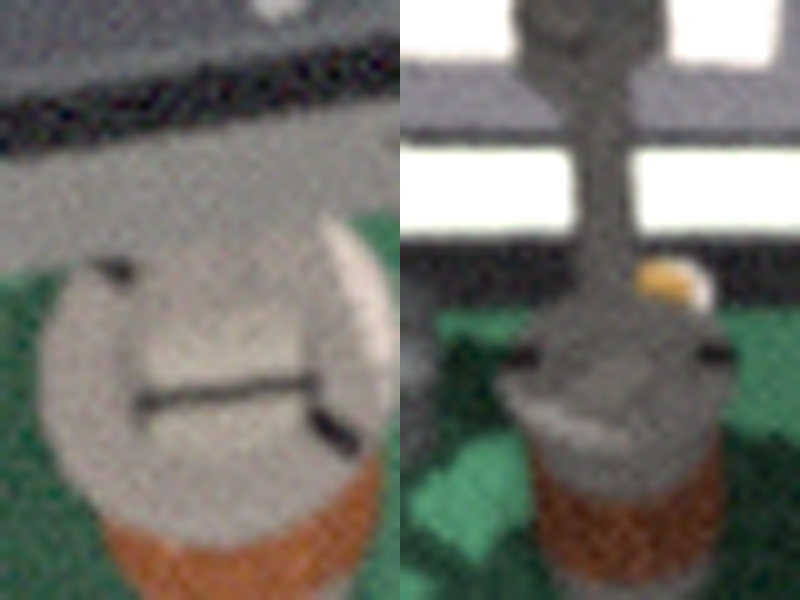

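The side picture (right) has the shank axis at about crop column 605 near row 200, and the ribs at (520,355) and (717,353). The scene picture (left) has the slot from (140,400) to (315,383) and ribs at (115,272) and (335,432). I'll compare the tool and collar in the same view.

Run:
```python
from h import *
si=dict(np.load("side3.npz"));sc=dict(np.load("scene3.npz"))
X=np.array([.5608,-.1818]) # TCP
f=lambda p,u:np.array(p)/10-.45+np.array(u)-[20,30]
S=lambda p:f(np.array(p)-[400,0],(277,111));C=lambda p:f(p,(265,335))
for z in(.08,.09,.1,.11):print(z,proj(si,[*X,z]).round(2))
print("obs shank",S((605,200)))
print("side rib mid",S((618.5,354)),"->",[cast(si,S(p),.067)[0].round(4)*1000 for p in((520,355),(717,353))])
print("scene ribs",[cast(sc,C(p),.067)[0].round(4)*1000 for p in((115,272),(335,432))])
for z in(.045,.05,.055):
    a,b=[cast(sc,C(p),z)[0]*1000 for p in((140,402),(315,383))];print(z,a.round(1),b.round(1),((a+b)/2).round(1),np.hypot(*(a-b)[:2]),np.arctan2(*(b-a)[1::-1]))
# profile of the tool edges in the scene and side view
for nm,c in(("side",si),("scene",sc)):
    u=proj(c,[*X,.1]);g=cv2.cvtColor(c["img"],cv2.COLOR_BGR2GRAY)
    for dz in(.085,.095,.105,.115,.125):
        u=proj(c,[*X,dz]);r=int(round(u[1]));print(nm,dz,u.round(1),g[r,int(u[0])-9:int(u[0])+11].tolist())
```

```text
0.08 [277.68 109.24]
0.09 [277.39 105.21]
0.1 [277.1  101.12]
0.11 [276.81  96.97]
obs shank [277.05 100.55]
side rib mid [278.4  115.95] -> [array([ 578.9, -175.4,   67. ]), array([ 540.1, -178.8,   67. ])]
scene ribs [array([ 544.6, -183.2,   67. ]), array([ 581.9, -179.7,   67. ])]
0.045 [ 551.1 -187.6   45. ] [ 567.2 -170.3   45. ] [ 559.1 -178.9   45. ] 23.653556148147267 0.8217729371304023
0.05 [ 553.1 -188.9   50. ] [ 569.  -171.7   50. ] [ 561.1 -180.3   50. ] 23.41617937331606 0.8217729371304036
0.055 [ 555.1 -190.2   55. ] [ 570.9 -173.2   55. ] [ 563.  -181.7   55. ] 23.17880259848487 0.8217729371304057
side 0.085 [277.5 107.2] [23, 20, 24, 26, 28, 28, 39, 51, 50, 56, 53, 55, 60, 77, 92, 103, 106, 106, 81, 42]
side 0.095 [277.2 103.2] [147, 144, 144, 144, 148, 135, 87, 54, 60, 56, 54, 51, 84, 142, 153, 151, 151, 149, 146, 147]
side 0.105 [277.   99.1] [196, 196, 197, 195, 197, 193, 179, 101, 51, 52, 53, 54, 62, 114, 182, 200, 193, 197, 189, 192]
side 0.115 [276.7  94.9] [78, 79, 73, 76, 79, 76, 67, 54, 51, 55, 55, 46, 50, 64, 74, 83, 75, 76, 79, 82]
side 0.125 [276.4  90.6] [84, 85, 83, 85, 81, 63, 62, 56, 53, 53, 53, 54, 61, 73, 82, 87, 82, 86, 87, 86]
scene 0.085 [264.3 332.1] [58, 41, 32, 59, 78, 83, 91, 90, 91, 93, 96, 91, 89, 88, 83, 85, 89, 96, 91, 94]
scene 0.095 [263.7 328.4] [85, 88, 78, 89, 86, 84, 87, 83, 86, 80, 85, 85, 88, 85, 84, 84, 84, 88, 94, 91]
scene 0.105 [263.  324.5] [83, 82, 86, 86, 86, 84, 86, 81, 87, 82, 85, 90, 81, 86, 86, 83, 86, 84, 83, 86]
scene 0.115 [262.4 320.5] [84, 91, 84, 83, 89, 85, 86, 87, 79, 85, 82, 84, 88, 82, 86, 82, 83, 79, 86, 86]
scene 0.125 [261.7 316.4] [17, 25, 34, 29, 30, 33, 29, 25, 28, 17, 30, 31, 24, 35, 34, 31, 35, 33, 35, 51]
```

```bash
python3 -m jog '[[0.06,-0.05,0.5,0,0,0.02],[0.06,-0.05,1.1,0,0,0.02],[0.06,-0.05,1.6,0,0,0.02],[0.06,-0.05,1.7,0,0,0.02],[0.06,-0.05,1.7,0,0,0.02],[0.06,-0.05,1.7,0,0,0.02]]' && python3 -m jog '[[0,0,0.05,0,0,0],[0,0,0.1,0,0,0],[0,0,0.15,0,0,0],[0,0,0.2,0,0,0],[0,0,0.25,0,0,0],[0,0,0.3,0,0,0],[0,0,0.3,0,0,0]]' && python3 -m jog '[[0,0,0.05,0,0,0],[0,0,0.1,0,0,0],[0,0,0.15,0,0,0],[0,0,0.2,0,0,0],[0,0,0.2,0,0,0],[0,0,0.2,0,0,0]]'
```

```text
time_s: 7.85
ee_pos: [0.5607, -0.1811, 0.3328]
eef_rot: [3.141, -0.0, 0.872]
force: [-1.1, -0.8, -0.5]
grip_width: 0.0161
grip_force: 30.0
time_s: 8.55
ee_pos: [0.5606, -0.181, 0.3296]
eef_rot: [-3.142, 0.0, 0.872]
force: [0.5, 1.0, -0.9]
grip_width: 0.0161
grip_force: 30.0
time_s: 9.15
ee_pos: [0.5606, -0.181, 0.3276]
eef_rot: [-3.142, 0.0, 0.872]
force: [0.6, -0.4, 0.2]
grip_width: 0.0158
grip_force: 30.0
```

```bash
python3 -m jog '[[0,0,0.05,0,0,0],[0,0,0.1,0,0,0],[0,0,0.15,0,0,0],[0,0,0.15,0,0,0],[0,0,0.15,0,0,0]]' | egrep 'ee_pos|force: \[' && python3 -m jog '[[0,0,0.05,0,0,0],[0,0,0.1,0,0,0],[0,0,0.15,0,0,0],[0,0,0.15,0,0,0],[0,0,0.15,0,0,0]]'| egrep 'ee_pos|force: \['
```

```text
ee_pos: [0.5606, -0.181, 0.3261]
force: [-0.0, -0.3, -0.8]
ee_pos: [0.5606, -0.181, 0.3246]
force: [-0.3, -0.3, -0.6]
```

```bash
python3 -m jog '[[0,0,0.05,0,0,0],[0,0,0.1,0,0,0],[0,0,0.1,0,0,0],[0,0,0.1,0,0,0]]'| egrep 'ee_pos|force: \['
```

```text
ee_pos: [0.5606, -0.181, 0.3236]
force: [0.2, 0.3, -0.9]
```

```bash
for i in 1; do python3 -m jog '[[0,0,0.05,0,0,0],[0,0,0.1,0,0,0],[0,0,0.1,0,0,0],[0,0,0.1,0,0,0]]'| egrep 'ee_pos|force: \['; done
```

```text
ee_pos: [0.5607, -0.181, 0.3227]
force: [0.0, 0.1, -0.0]
```

```bash
python3 -m jog '[[0,0,0.05,0,0,0],[0,0,0.1,0,0,0],[0,0,0.1,0,0,0],[0,0,0.1,0,0,0]]'| egrep 'ee_pos|force: \['
```

```text
ee_pos: [0.5607, -0.181, 0.3217]
force: [-0.6, 0.4, -0.6]
```

```bash
python3 -m jog '[[0,0,0.05,0,0,0],[0,0,0.1,0,0,0],[0,0,0.1,0,0,0],[0,0,0.1,0,0,0]]'| egrep 'ee_pos|force: \['
```

```text
ee_pos: [0.5607, -0.181, 0.3209]
force: [-0.5, -0.3, 3.2]
```

```bash
python3 -m jog '[[0,0,0,0,0,0.03],[0,0,0,0,0,0.06],[0,0,0,0,0,0.09],[0,0,0,0,0,0.12],[0,0,0,0,0,0.12]]'| egrep 'ee|force: \['; python3 -c "
from station import ctrl
o=ctrl.get_obs();print(o['moment'],o['force'])"; python3 -m jog '[[0,0,0,0,0,-0.04],[0,0,0,0,0,-0.08],[0,0,0,0,0,-0.12],[0,0,0,0,0,-0.16],[0,0,0,0,0,-0.2],[0,0,0,0,0,-0.2]]'| egrep 'ee|force: \['; python3 -c "
from station import ctrl
o=ctrl.get_obs();print(o['moment'],o['force'])"
```

```text
ee_pos: [0.5607, -0.181, 0.3208]
eef_rot: [3.141, -0.0, 0.751]
force: [0.4, 1.5, 3.8]
[0.11827884 0.15894997 0.0511539 ] [0.39108674 1.46017528 3.80285278]
ee_pos: [0.5606, -0.1811, 0.3207]
eef_rot: [3.142, 0.0, 0.953]
force: [-0.4, -0.0, 3.0]
[ 0.02908438  0.28997354 -0.04192308] [-0.38616272 -0.00992307  3.01242767]
```

```bash
q(){ python3 -c "
from station import ctrl
o=ctrl.get_obs();print(o['time_s'],o['eef_rot'][2].round(3),o['ee_pos'][2].round(4),'Mz',o['moment'][2].round(3),o['force'].round(1))"; }
python3 -m jog '[[0,0,0.03,0,0,0],[0,0,0.06,0,0,0],[0,0,0.06,0,0,0]]'>/dev/null;q
python3 -m jog '[[0,0,0,0,0,0.03],[0,0,0,0,0,0.06]]'>/dev/null;q
python3 -m jog '[[0,0,0,0,0,0.03],[0,0,0,0,0,0.06]]'>/dev/null;q
python3 -m jog '[[0,0,0,0,0,0.03],[0,0,0,0,0,0.06]]'>/dev/null;q
python3 -m jog '[[0,0,0,0,0,0.03],[0,0,0,0,0,0.06]]'>/dev/null;q
python3 -m jog '[[0,0,0,0,0,0.03],[0,0,0,0,0,0.06]]'>/dev/null;q
python3 -m jog '[[0,0,0,0,0,0.03],[0,0,0,0,0,0.06]]'>/dev/null;q
python3 - <<'E'
from station import ctrl
from h import *
c=ctrl.camera("scene");np.savez("scene4.npz",**c)
c2=ctrl.camera("side");np.savez("side4.npz",**c2)
u=proj(c,[.561,-.181,.055]).astype(int);v=proj(c2,[.561,-.181,.055]).astype(int);print(u,v)
g=lambda c,u:cv2.resize(cv2.convertScaleAbs(c["img"][u[1]-30:u[1]+30,u[0]-20:u[0]+20],alpha=1.6),(400,600),interpolation=cv2.INTER_CUBIC)
cv2.imwrite("pics/in4.png",np.hstack([g(c,u),g(c2,v)]))
E
```

```text
13.15 0.951 0.3202 Mz -0.001 [-1.8  0.9  5.4]
13.35 0.89 0.3203 Mz 0.074 [-0.5  0.5  5.2]
13.55 0.83 0.3203 Mz 0.009 [-0.2 -0.6  5.7]
13.75 0.77 0.3203 Mz 0.014 [0.2 0.7 4.8]
13.95 0.71 0.3203 Mz 0.024 [-2.1  1.4  5.7]
14.15 0.65 0.3202 Mz 0.014 [-0.9  1.8  4.9]
14.35 0.59 0.3202 Mz 0.066 [-0.2  1.3  5.3]
[266 342] [278 119]
```

View pics/in4.png

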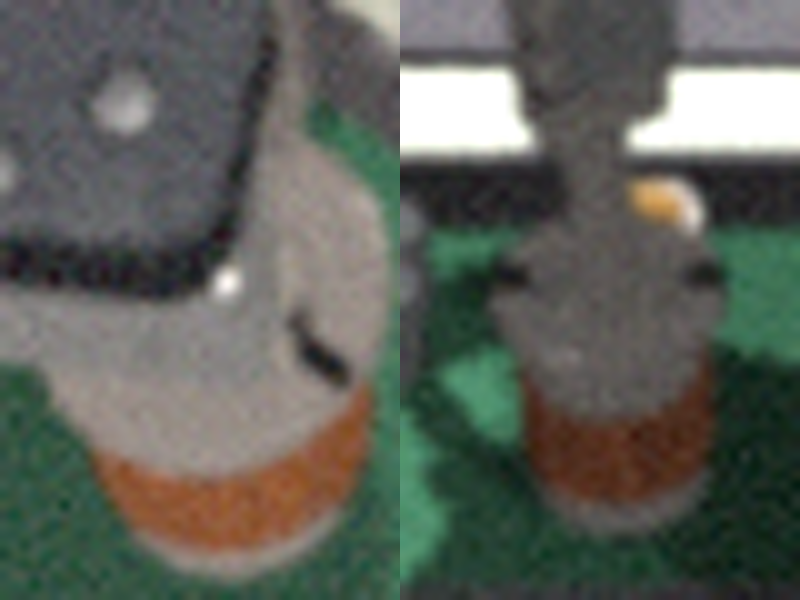

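The gripper hides the slot in both views. Parallax from the earlier scene images put the slug face at z≈0.0555, and contact came at 0.0496, which is the slot's floor 6 mm below. The twisting moment of about 0.03 N m also agrees, so the blade is seated. Next I'll press to about 1.5 mm and turn.

```bash
q(){ python3 -c "
from station import ctrl
o=ctrl.get_obs();print(o['time_s'],o['eef_rot'][2].round(3),o['ee_pos'].round(4),'Mz',o['moment'][2].round(3),o['force'].round(1))"; }
python3 -m jog '[[0,0,0.02,0,0,0.03],[0,0,0.04,0,0,0.06],[0,0,0.04,0,0,0.09],[0,0,0.04,0,0,0.12],[0,0,0.04,0,0,0.15],[0,0,0.04,0,0,0.18]]'>/dev/null;q
python3 -m jog '[[0,0,0,0,0,0.03],[0,0,0,0,0,0.06],[0,0,0,0,0,0.09],[0,0,0,0,0,0.12],[0,0,0,0,0,0.15],[0,0,0,0,0,0.18]]'>/dev/null;q
python3 -m jog '[[0,0,0,0,0,0.03],[0,0,0,0,0,0.06],[0,0,0,0,0,0.09],[0,0,0,0,0,0.12],[0,0,0,0,0,0.15],[0,0,0,0,0,0.18]]'>/dev/null;q
python3 -m jog '[[0,0,0,0,0,0.03],[0,0,0,0,0,0.06],[0,0,0,0,0,0.09],[0,0,0,0,0,0.09],[0,0,0,0,0,0.09]]'>/dev/null;q
```

```text
15.05 0.41 [ 0.5607 -0.181   0.32  ] Mz 0.034 [-2.   0.8  7. ]
15.65 0.23 [ 0.5607 -0.181   0.32  ] Mz -0.002 [-1.7  0.8  7.5]
16.25 0.05 [ 0.5607 -0.181   0.32  ] Mz -0.009 [-2.5  2.2  7.3]
16.75 -0.039 [ 0.5607 -0.1809  0.32  ] Mz 0.036 [-2.4  1.   6.3]
```

```bash
python3 -m jog '[[0,0,0,0,0,-0.04],[0,0,0,0,0,-0.08],[0,0,0,0,0,-0.11],[0,0,-0.2,0,0,-0.11],[0,0,-0.5,0,0,-0.11],[0,0,-1,0,0,-0.11],[0,0,-2.5,0,0,-0.11],[0,0,-5,0,0,-0.11]]' && python3 -m jog '[[0,0,-3,0,0,0],[0,-4,-4,0,0,0],[0,-8,-4,0,0,0],[0,-12,-4,0,0,0],[0,-16,-4,0,0,0],[0,-16,-4,0,0,0],[0,-16,-4,0,0,0]]'
python3 - <<'E'
from station import ctrl
from h import *
c=ctrl.camera("scene");np.savez("scene5.npz",**c);c2=ctrl.camera("side");np.savez("side5.npz",**c2)
u=proj(c,[.561,-.181,.055]).astype(int);v=proj(c2,[.561,-.181,.055]).astype(int);print(u,v)
g=lambda c,u:cv2.resize(cv2.convertScaleAbs(c["img"][u[1]-20:u[1]+20,u[0]-20:u[0]+20],alpha=1.2),(400,400),interpolation=cv2.INTER_CUBIC)
cv2.imwrite("pics/after5.png",np.hstack([g(c,u),g(c2,v)]))
E
```

```text
time_s: 17.55
ee_pos: [0.5605, -0.181, 0.3689]
eef_rot: [-3.14, 0.003, 0.071]
force: [0.2, 0.9, 0.6]
grip_width: 0.0157
grip_force: 30.0
time_s: 18.25
ee_pos: [0.5491, -0.021, 0.4098]
eef_rot: [3.141, -0.0, 0.073]
force: [0.5, -0.8, -0.1]
grip_width: 0.0161
grip_force: 30.0
[266 342] [278 119]
```

View pics/after5.png

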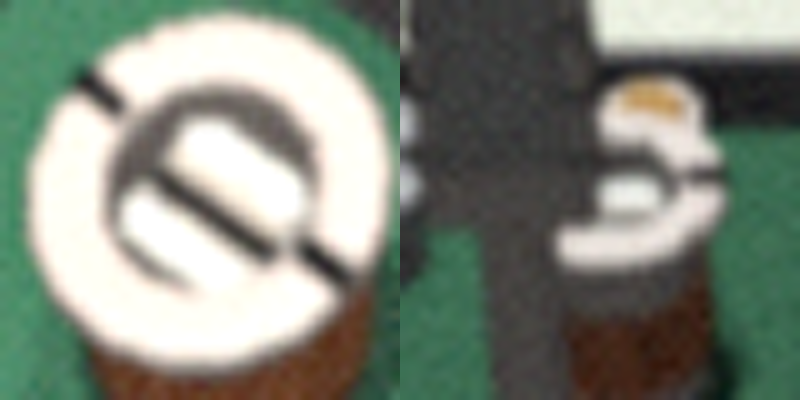

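The scene crop shows the slot from (155,175) to (272,255) and ribs at (97,88) and (325,262), nearly parallel. I'll measure the angle by fitting lines to the dark pixels.

Run:
```python
from h import *
c=dict(np.load("scene5.npz"));x0,y0=246,322
I=cv2.resize(cv2.cvtColor(c["img"][y0:y0+40,x0:x0+40],cv2.COLOR_BGR2GRAY),(400,400),interpolation=cv2.INTER_CUBIC)
px=lambda p:np.array(p,float)/10-.45+[x0,y0]
def blob(cx,cy,rx,ry,th):
    s=I[cy-ry:cy+ry,cx-rx:cx+rx];m=(s<th).astype(np.uint8)
    n,l,st,ce=cv2.connectedComponentsWithStats(m);k=1+np.argmax(st[1:,4]);yy,xx=np.nonzero(l==k);w=(th-s[yy,xx]).astype(float)
    return np.c_[xx+cx-rx,yy+cy-ry],w
for th in(90,110):
    P,w=blob(97,88,35,32,th);Q,w2=blob(325,262,32,32,th)
    a=cast(c,px(np.average(P,0,w)),.0665)[0];b=cast(c,px(np.average(Q,0,w2)),.0665)[0]
    ry=np.arctan2(*(b-a)[1::-1]);print(np.average(P,0,w),np.average(Q,0,w2),"ribs",(a*1e3).round(1),(b*1e3).round(1),"d",np.hypot(*(b-a)[:2]),ry)
    for t2 in(100,130,160):
        # slot: per-column darkest weighted row along the slot line
        pts=[]
        for x in range(170,262,4):
            yc=int(175+(x-155)*80/117);col=I[yc-16:yc+17,x].astype(float);wt=np.clip(t2-col,0,None)
            if wt.sum()>0: pts.append((x,(wt*np.arange(yc-16,yc+17)).sum()/wt.sum()))
        W=cast(c,px(pts),.0555)[:,:2];v=cv2.fitLine(W.astype(np.float32)*1000,cv2.DIST_HUBER,0,.01,.01).ravel()
        s=np.arctan(v[1]/v[0]);print(" slot",s,"slug",s-ry,v[2:])
```

```text
[91.81061934 86.1448762 ] [327.33547659 266.64435984] ribs [ 541.4 -182.7   66.5] [ 582.4 -179.8   66.5] d 0.04109992268034201 0.06953303116575224
 slot 0.11414969 slug 0.0446166585086252 [ 562.13513 -181.58089]
 slot 0.1118181 slug 0.04228506636604326 [ 562.8533  -181.46355]
 slot 0.115464285 slug 0.045931253850307635 [ 562.73804 -181.43199]
[89.85549582 84.34114904] [327.50166497 266.7656091 ] ribs [ 541.  -182.7   66.5] [ 582.4 -179.8   66.5] d 0.041510336796565094 0.06878350252799631
 slot 0.11414969 slug 0.04536618714638113 [ 562.13513 -181.58089]
 slot 0.1118181 slug 0.04303459500379919 [ 562.8533  -181.46355]
 slot 0.115464285 slug 0.046680782488063566 [ 562.73804 -181.43199]
```

The slug reads about +0.04 rad from this view, while the kinematics suggest about +0.01. I'll get a second measurement from the wrist camera before deciding.

```bash
python3 -m jog '[[-1,4,0,0,0,0],[-2,8,0,0,0,0],[-3,12,0,0,0,0],[-4.1,15.7,0,0,0,0],[-4.1,15.7,0,0,0,0],[-4.1,15.7,0,0,0,0],[-4.1,15.7,0,0,0,0]]'
python3 - <<'E'
from station import ctrl
from h import *
c=ctrl.camera("wrist");np.savez("wrist6.npz",**c);print((-c["R"].T@c["t"]).round(3))
# resample on the rib plane around the collar, then dark blobs
for nm,z,ppm in(("rib",.0665,10000),("slot",.0555,10000)):
    A=plane(c,z,.5602,-.1798,.026,ppm);g=cv2.cvtColor(A,cv2.COLOR_BGR2GRAY)
    n=len(g);yy,xx=np.mgrid[:n,:n];X=(xx-n/2)/10;Y=(n/2-yy)/10  # mm
    bg=cv2.morphologyEx(g,cv2.MORPH_CLOSE,np.ones((61,61)));d=cv2.GaussianBlur(bg.astype(float)-g,(0,0),3)
    if nm=="rib":
        P=[]
        for s in(-1,1):
            m=(np.abs(X-s*19.5)<5)&(np.abs(Y-s*1.5)<5);w=np.where(m&(d>.5*d[m].max()),d,0);P.append(np.array([(X*w).sum(),(Y*w).sum()])/w.sum());print("rib",P[-1],d[m].max())
        a=P[1]-P[0];ry=np.arctan2(a[1],a[0]);print("len",np.hypot(*a),"mid",sum(P)/2,"yaw",ry)
    else:
        m=(np.hypot(X,Y)<11)&(np.abs(Y-.1*X)<5);th=.5*np.percentile(d[m],98);k=m&(d>th)
        p=np.c_[X[k],Y[k]].astype(np.float32);v=cv2.fitLine(p,cv2.DIST_HUBER,0,.01,.01).ravel();print("slot",v,np.arctan(v[1]/v[0]),"slug",np.arctan(v[1]/v[0])-ry, k.sum()/100,"mm2",p.min(0),p.max(0))
E
```

```text
time_s: 19.05
ee_pos: [0.5196, -0.1808, 0.4096]
eef_rot: [-3.141, 0.0, 0.072]
force: [0.2, 1.1, -0.1]
grip_width: 0.016
grip_force: 30.0
[ 0.59  -0.175  0.39 ]
rib [-19.2505348   -1.71427189] 32.82669509120246
rib [18.76798183  1.55415441] 97.87515207963882
len 38.158750204961734 mid [-0.24127648 -0.08005874] yaw 0.085758469559703
slot [0.9934194  0.11453307 1.0270329  0.11466634] 0.11478496 slug 0.029026493869271155 71.02 mm2 [-10.   -2.2] [10.9  3.5]
```

Both views agree on about +0.03 rad, so I'll re-seat and trim by that amount.

```bash
q(){ python3 -c "
from station import ctrl
o=ctrl.get_obs();print(o['time_s'],o['eef_rot'][2].round(3),o['ee_pos'].round(4),'Mz',o['moment'][2].round(3),o['force'].round(1))"; }
python3 -m jog '[[2,0.16,0,0,0,-0.04],[4.1,0.32,0,0,0,-0.04],[4.1,0.32,0,0,0,-0.04],[4.1,0.32,2.5,0,0,-0.04],[4.1,0.32,5,0,0,-0.04],[4.1,0.32,6,0,0,-0.04],[4.1,0.32,6.5,0,0,-0.04],[4.1,0.32,6.5,0,0,-0.04]]' >/dev/null;q
python3 -m jog '[[0,0,0.4,0,0,0],[0,0,0.8,0,0,0],[0,0,1.1,0,0,0],[0,0,1.3,0,0,0],[0,0,1.3,0,0,0]]'>/dev/null;q
```

```text
19.9 0.112 [ 0.5607 -0.181   0.345 ] Mz -0.027 [ 0.1 -0.5 -0.7]
20.4 0.112 [ 0.5606 -0.1813  0.3314] Mz -0.018 [-0.3 -0.2 -0.6]
```

```bash
q(){ python3 -c "
from station import ctrl
o=ctrl.get_obs();print(o['time_s'],o['eef_rot'][2].round(3),o['ee_pos'].round(4),'Mz',o['moment'][2].round(3),o['force'].round(1))"; }
python3 -m jog '[[0,0,0.15,0,0,0],[0,0,0.3,0,0,0],[0,0,0.45,0,0,0],[0,0,0.5,0,0,0],[0,0,0.5,0,0,0]]' >/dev/null;q
```

```text
20.9 0.112 [ 0.5607 -0.1812  0.3266] Mz -0.012 [ 0.2 -0.4 -0.6]
```

```bash
q(){ python3 -c "
from station import ctrl
o=ctrl.get_obs();print(o['time_s'],o['eef_rot'][2].round(3),o['ee_pos'].round(4),'Mz',o['moment'][2].round(3),o['force'].round(1))"; }
python3 -m jog '[[0,0,0.1,0,0,0],[0,0,0.2,0,0,0],[0,0,0.3,0,0,0],[0,0,0.3,0,0,0]]' >/dev/null;q
```

```text
21.3 0.112 [ 0.5606 -0.1812  0.3235] Mz -0.005 [ 0.3 -0.1 -0.5]
```

```bash
q(){ python3 -c "
from station import ctrl
o=ctrl.get_obs();print(o['time_s'],o['eef_rot'][2].round(3),o['ee_pos'].round(4),'Mz',o['moment'][2].round(3),o['force'].round(1))"; }
python3 -m jog '[[0,0,0.1,0,0,0],[0,0,0.2,0,0,0],[0,0,0.28,0,0,0],[0,0,0.36,0,0,0],[0,0,0.36,0,0,0],[0,0,0.36,0,0,0]]' >/dev/null;q
python3 -m jog '[[0,0,0,0,0,0.03],[0,0,0,0,0,0.06],[0,0,0,0,0,0.09],[0,0,0,0,0,0.12],[0,0,0,0,0,0.15],[0,0,0,0,0,0.17],[0,0,0,0,0,0.185],[0,0,0,0,0,0.185]]' >/dev/null;q
python3 -m jog '[[0,0,0,0,0,0],[0,0,0,0,0,0]]' >/dev/null;q
```

```text
21.9 0.112 [ 0.5607 -0.1812  0.3204] Mz 0.018 [-1.8  0.3  4.5]
22.7 -0.074 [ 0.5608 -0.1811  0.3204] Mz 0.031 [0.4 2.1 6.1]
22.9 -0.074 [ 0.5607 -0.1811  0.3203] Mz 0.013 [-0.2  2.1  5. ]
```

```bash
python3 -m jog '[[0,0,0.04,0,0,0],[0,0,0.04,0,0,0],[0,0,0.04,0,0,-0.04],[0,0,0.04,0,0,-0.08],[0,0,0.04,0,0,-0.12],[0,0,-0.5,0,0,-0.12],[0,0,-1.2,0,0,-0.12],[0,0,-3.5,0,0,-0.12]]' && python3 -m jog '[[0,0,-3,0,0,0],[0,0,-5.5,0,0,0],[-4.1,-0.2,-5.5,0,0,0],[-4.1,-0.2,-5.5,0,0,0],[-4.1,-0.2,-5.5,0,0,0],[-4.1,-0.2,-5.5,0,0,0]]'
python3 - <<'E'
from station import ctrl
from h import *
c=ctrl.camera("wrist");print((-c["R"].T@c["t"]).round(3))
for nm,z,ppm in(("rib",.0665,10000),("slot",.0555,10000)):
    A=plane(c,z,.5602,-.1798,.026,ppm);g=cv2.cvtColor(A,cv2.COLOR_BGR2GRAY)
    n=len(g);yy,xx=np.mgrid[:n,:n];X=(xx-n/2)/10;Y=(n/2-yy)/10
    bg=cv2.morphologyEx(g,cv2.MORPH_CLOSE,np.ones((61,61)));d=cv2.GaussianBlur(bg.astype(float)-g,(0,0),3)
    if nm=="rib":
        P=[]
        for s in(-1,1):
            m=(np.abs(X-s*19.5)<5)&(np.abs(Y-s*1.5)<5);w=np.where(m&(d>.5*d[m].max()),d,0);P.append(np.array([(X*w).sum(),(Y*w).sum()])/w.sum())
        a=P[1]-P[0];ry=np.arctan2(a[1],a[0]);print("len",np.hypot(*a),"yaw",ry)
    else:
        m=(np.hypot(X,Y)<11)&(np.abs(Y-.1*X)<5);th=.5*np.percentile(d[m],98);k=m&(d>th)
        p=np.c_[X[k],Y[k]].astype(np.float32);v=cv2.fitLine(p,cv2.DIST_HUBER,0,.01,.01).ravel();print("slot",np.arctan(v[1]/v[0]),"slug",np.arctan(v[1]/v[0])-ry,k.sum()/100,p.min(0),p.max(0))
from scipy.spatial.transform import Rotation as R
o=ctrl.get_obs();r=R.from_euler('xyz',o['eef_rot']);print("to stand",r.inv().apply(np.array([.5616,.2063,.4048])-o['ee_pos'])*100,o['eef_rot'])
E
```

```text
time_s: 23.7
ee_pos: [0.5604, -0.1812, 0.3537]
eef_rot: [-3.14, 0.004, 0.046]
force: [-0.8, -0.4, -0.4]
grip_width: 0.0155
grip_force: 30.0
time_s: 24.3
ee_pos: [0.5201, -0.1812, 0.4103]
eef_rot: [3.141, -0.0, 0.046]
force: [-0.5, 0.4, -0.1]
grip_width: 0.016
grip_force: 30.0
[ 0.59  -0.177  0.391]
len 38.74923609427702 yaw 0.08322560892207988
slot 0.055379298 slug -0.027846311337784604 72.08 [-10.2  -2. ] [10.9  2.8]
to stand [  5.94226588 -38.51663824   0.52497961] [ 3.14156133e+00 -1.38504027e-04  4.65150916e-02]
```

The wrist view now reads −0.03 rad and the commanded trim predicts about 0. Both are well within measuring noise of alignment, so I'll return the tool.

```bash
python3 -m jog '[[3,-2,0,0,0,0.04],[5.9,-6,0,0,0,0.076],[5.9,-11,0,0,0,0.076],[5.9,-16,0,0,0,0.076],[5.9,-21,0,0,0,0.076],[5.9,-26,0,0,0,0.076],[5.9,-31,0,0,0,0.076],[5.9,-35.5,0,0,0,0.076]]' >/dev/null&& python3 -m jog '[[0,-2,0,0,0,0],[0,-3,0,0,0,0],[0,-3,0,0,0,0],[0,-3,0,0,0,0],[0,-3,0,0,0,0]]' >/dev/null
python3 - <<'E'
from station import ctrl
import numpy as np
from scipy.spatial.transform import Rotation as R
o=ctrl.get_obs();r=R.from_euler('xyz',o['eef_rot']);print(o['time_s'],o['ee_pos'],o['eef_rot'],r.inv().apply(np.array([.5613,.2065,.2807])-o['ee_pos'])*100,o['joint_vel'].round(3))
E
```

```text
25.65 [0.5631246  0.20501339 0.4100395 ] [ 3.14142384e+00  3.02118009e-05 -3.06827926e-02] [-0.18654428 -0.14517709 12.93393117] [ 0.001 -0.004  0.001  0.002 -0.     0.001]
```

```bash
python3 -m jog '[[-0.19,-0.15,0,0,0,0],[-0.19,-0.15,2,0,0,0],[-0.19,-0.15,4.5,0,0,0],[-0.19,-0.15,6.2,0,0,0],[-0.19,-0.15,6.7,0,0,0],[-0.19,-0.15,7.2,0,0,0],[-0.19,-0.15,7.7,0,0,0],[-0.19,-0.15,8,0,0,0]]' | egrep 'ee_|force: \[' && python3 -m jog '[[0,0,0.7,0,0,0],[0,0,1.5,0,0,0],[0,0,2.3,0,0,0],[0,0,3.1,0,0,0],[0,0,3.9,0,0,0],[0,0,4.4,0,0,0],[0,0,4.6,0,0,0],[0,0,4.6,0,0,0]]' | egrep 'ee_|force: \['
```

```text
ee_pos: [0.561, 0.2077, 0.3303]
force: [0.0, 1.1, 0.0]
ee_pos: [0.561, 0.2078, 0.2838]
force: [0.5, -0.2, -0.5]
```

```bash
python3 -m jog '[[0,0,0.05,0,0,0],[0,0,0.1,0,0,0],[0,0,0.15,0,0,0],[0,0,0.2,0,0,0],[0,0,0.2,0,0,0]]' | egrep 'ee_|force: \[' && python3 -m jog '[[0,0,0.03,0,0,0],[0,0,0.06,0,0,0],[0,0,0.09,0,0,0],[0,0,0.09,0,0,0]]' | egrep 'ee_|force: \['
```

```text
ee_pos: [0.5609, 0.2077, 0.282]
force: [-0.0, -0.3, -1.6]
ee_pos: [0.5609, 0.2078, 0.2811]
force: [-0.2, -0.5, -1.9]
```

```bash
python3 -m jog '[[0,0,0.03,0,0,0],[0,0,0.06,0,0,0],[0,0,0.08,0,0,0],[0,0,0.08,0,0,0]]' | egrep 'ee_|force: \['; python3 -m jog '[[0,0,0,0,0,0],[0,0,0,0,0,0],[0,0,0,0,0,0],[0,0,0,0,0,0],[0,0,0,0,0,0],[0,0,0,0,0,0]]' 60 | egrep 'ee_|force|width'
```

```text
ee_pos: [0.561, 0.2078, 0.2806]
force: [-1.6, -0.8, 4.6]
ee_pos: [0.561, 0.2077, 0.2803]
force: [0.1, -0.4, -0.5]
grip_width: 0.0559
grip_force: 0.0
```

Contact was felt at the home height and the tool is released. I'll retreat and check it numerically.

```bash
python3 -m jog '[[0,0,-1.5,0,0,0],[0,0,-4,0,0,0],[0,0,-8,0,0,0],[0,0,-12,0,0,0],[0,0,-14,0,0,0],[0,0,-14,0,0,0]]'| egrep 'time|ee_|force: \[' && python3 -m jog '[[-4,3,0,0,0,0],[-8,6,0,0,0,0],[-12,9,0,0,0,0],[-16,12,0,0,0,0],[-20,15,0,0,0,0],[-20,15,0,0,0,0],[-20,15,0,0,0,0]]'| egrep 'time|ee_|force: \['
python3 - <<'E'
from station import ctrl
from h import *
for n,b in(("scene",[385,140,470,240]),("side",[185,245,310,325])):
    c=ctrl.camera(n);o=dict(np.load(n+"0.npz"));x,y,X,Y=b
    d=cv2.absdiff(cv2.GaussianBlur(c["img"],(0,0),1),cv2.GaussianBlur(o["img"],(0,0),1)).max(2)[y:Y,x:X]
    m=d>40;ys,xs=np.nonzero(m);print(n,m.sum(),(xs.min()+x,xs.max()+x,ys.min()+y,ys.max()+y) if m.any() else "")
    lum=cv2.GaussianBlur(cv2.resize(c["img"],None,fx=4,fy=4,interpolation=cv2.INTER_CUBIC),(0,0),2).astype(int)
    q=((lum[...,2]>150)&(lum[...,2]-lum[...,1]>5)).astype(np.uint8);g=np.zeros_like(q)
    a={"scene":(418,158),"side":(244,257)}[n];s=np.s_[a[1]*4-100:a[1]*4+100,a[0]*4-100:a[0]*4+100];g[s]=q[s]
    for k in cv2.findContours(g,0,cv2.CHAIN_APPROX_NONE)[0]:
        if cv2.contourArea(k)>800:
            p=(k[:,0]+.5)/4-.5;W=(cast(c,p,.135)[:,:2]*1000).astype(np.float32);print(n,cv2.contourArea(k),p.mean(0).round(1),cv2.minAreaRect(W))
    np.savez(n+"9.npz",**c)
E
```

```text
time_s: 29.75
ee_pos: [0.5607, 0.2077, 0.4248]
force: [0.3, 0.9, 0.4]
time_s: 30.45
ee_pos: [0.3563, 0.0634, 0.4206]
force: [-0.0, 0.5, 0.7]
scene 0 
scene 1262.5 [422.3 160.3] ((563.681640625, 206.64328002929688), (17.237930297851562, 28.247840881347656), 89.61038208007812)
side 47 (np.int64(233), np.int64(250), np.int64(262), np.int64(265))
side 1874.0 [242.6 260.2] ((560.3825073242188, 210.58697509765625), (13.364267349243164, 24.967308044433594), 88.30547332763672)
```

Run:
```python
from h import *
for n in("scene9","side9"):
    c=dict(np.load(n+".npz"));cx,cy=(.5629,-.1814) if n=="scene9" else (.5595,-.1775)
    for nm,z in(("rib",.0665),("slot",.0555)):
        g=cv2.cvtColor(plane(c,z,cx,cy,.026,10000),cv2.COLOR_BGR2GRAY)
        k=len(g);yy,xx=np.mgrid[:k,:k];X=(xx-k/2)/10;Y=(k/2-yy)/10
        d=cv2.GaussianBlur(cv2.morphologyEx(g,cv2.MORPH_CLOSE,np.ones((61,61))).astype(float)-g,(0,0),3)
        if nm=="rib":
            P=[]
            for s in(-1,1):
                m=(np.abs(X-s*19.5)<4)&(np.abs(Y-s*1.5)<4);w=np.where(m&(d>.5*d[m].max()),d,0);P.append(np.array([(X*w).sum(),(Y*w).sum()])/w.sum())
            a=P[1]-P[0];ry=np.arctan2(a[1],a[0]);print(n,P,np.hypot(*a),ry)
        else:
            for R in(8,10):
                m=(np.hypot(X,Y)<R)&(np.abs(Y-.08*X)<4);q=m&(d>.5*np.percentile(d[m],98))
                v=cv2.fitLine(np.c_[X[q],Y[q]].astype(np.float32),cv2.DIST_HUBER,0,.01,.01).ravel();s=np.arctan(v[1]/v[0]);print(" slot",s,"slug",s-ry,v[2:],q.sum()/100)
```

```text
scene9 [array([-19.49853907,  -1.28091286]), array([18.84008202,  1.55453435])] 38.443330077561754 0.07382358239300478
 slot 0.04982563 slug -0.023997951310946827 [-0.00216119 -0.0206338 ] 53.8
 slot 0.05065535 slug -0.0231682323039316 [-0.39387134 -0.05263   ] 64.22
side9 [array([-18.61858818,  -1.29638651]), array([18.84893032,  2.63732862])] 37.67345294789867 0.10460677605589633
 slot 0.09949244 slug -0.005114337918365047 [0.22185461 0.5563927 ] 67.18
 slot 0.120361224 slug 0.015754447760975315 [0.5048699 0.3617453] 81.74
```

The slug reads between about −0.02 and +0.01 rad, so it is aligned. The tool is home and the arm is clear.

```bash
python3 -c "
from station import ctrl
print(ctrl.hand_in())"
```

```text
the job is handed in; nothing more can be done
None
```

I handed the job in at about 31 s: the slug's slot lines up with the collar's ribs to within about 0.03 rad by camera, after a second small trim turn, and the tuning tool is back upright and home in the stand; the other tools showed no movement in the final camera check.

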